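# Shift the six-speed shifter from fifth to fourth

## Robot

A 6-joint arm with a two-finger parallel gripper is mounted at the origin on the work surface. World frame = base frame: x ahead of the robot, y to its left, z up, the work surface at z = 0. Lengths are in m, angles in rad, forces in N, time in s.
With the tool pointing down it reaches from about 0.3 to 0.775 m from the base axis. Payload 14.6 kg.
Tool frame: the origin (TCP) lies at the very end of the fingers, on their centre line; the grasp point (between the pads) lies 19 mm behind it; z points along the fingers, y is the line along which they close (so a half turn about z gives the same grasp; the last joint's range is limited). The gripper opens to 94 mm and grips with 3 to 60 N. Pads are 16 mm wide; open, the fingers measure 119 mm over their backs; the gripper's body (75 mm by 177 mm) begins 78 mm behind the grasp point.
Start: joints at [-1.268, 0.3, 1.521, -0, 1.321, -0.067], TCP at [0.199, -0.513, 0.205] pointing down, gripper open.
Joint ranges: [-3.03, 3.03], [-0.79, 2.21], [0.23, 2.52], [-1.04, 4.18], [0, 3.07], [-2.55, 2.55]. Speed limits (rad/s): [2.22, 2.22, 2.57, 3.14, 3.14, 3.14].

## Interface

Orientations are given as [roll, pitch, yaw] about the fixed x, y, z axes, in that order (R = Rz(yaw) Ry(pitch) Rx(roll)).
In Python, from station import ctrl, cams gives the robot as it stands. The module is installed in compiled form; this text tells all that it offers.
- The arm moves only by the tool arm_command, never from a script. Its argument "plan" is a list that holds one entry, the list of rows, each a list of 7 numbers: the shift along the tool's x, y, z in parts of the range, where 1.0 means 0.6 m, then the turn, a rotation vector about the tool's x, y, z in parts of the range, where 1.0 means 45 degrees, then the closure, from -1 (fully open) to 1 (shut). A call has 1 to 12 rows; each row is the pose to reach, as a shift and turn from the pose commanded when the call began, along the tool's axes at that moment; what a row does not reach only later rows make up. A row lasts 1/10 s, in which the tool goes at most 50 mm and 8.59 degrees, less where a joint would pass 70% of its speed; a pose out of reach is approached as far as the arm can. No shift or turn number may pass 1 either way. A call with a gripper value outside its range is refused whole. The fingers move at their own pace and stop on an object; "squeeze" is the grip in N (left out, the last holds). Time passes only in rows, so rows that repeat a pose let the fingers close. It gives the time, the measured TCP pose, the force, the opening and the grip force at its end, in the units of the state.
- ctrl.get_obs(): the state, without advancing time (a new reading comes with each control period).
- cams.camera(name): name is "side" or "top" or "wrist"; returns (picture, depth): 384x512x3 uint8, blue, green, red; 384x512 float32, m along the optical axis (not along the pixel's ray), 0 where there is no reading.
- cams.camera_info(name): a dict with "fx", "fy", "cx", "cy" (pixels), "world_to_cam" (4x4, takes a point from world to camera coordinates). Camera axes: x right, y down, z forward; pixel columns grow to the right and rows downward; lengths in m; the calibration is good to about 2 mm. A picture is of the moment at which its call begins: read the wrist's pose just before it. camera_info takes no time and is no camera call; for the wrist camera it gives the pose at the moment of the call.
- ctrl.hand_in(): hands the job in; it is judged then, once.
The state is a dict: "time_s": time; "qpos": joint angles; "joint_vel": joint speeds; "tau": joint torques, N m; "ee_pos": TCP position; "eef_rot": TCP orientation; "force": force on the tool from outside, world axes, zero at the start; "moment": the same for the moment, N m; "grip_width": finger opening in m; "grip_force": force on a finger pad.
Only numpy, scipy, OpenCV 4.12 (cv2) and the standard library are available. Lean on these libraries where they do the work, as an engineer would, in place of code of your own. Each camera call takes 0.05 s, during which the arm holds its last target. There are 200 camera calls.

## Task

The six-speed gear shifter screwed to the plywood board has been left in fifth gear; for the check of its fourth-gear switch, push the black ball knob of its lever out of fifth, across neutral and fully home into fourth, using the fingers only, without gripping the knob or shaft and without running into any other gear on the way. The gears lie as in a car, for a driver sitting on the robot's side: first, third and fifth away from the driver from left to right, second, fourth and sixth towards the driver, opposite them. Leave everything else on the bench where it is.

Things in the scene. Friction and masses are not known exactly. Their poses are not given: they have to be found in the camera images.
- shifter: Six-speed gear shifter: dark steel housing (130 mm along x, 112 mm along y) with a 4 mm aluminium gate plate on top, in the middle of a plywood board 240 x 230 x 18 mm, fixed to the left or right half of the bench. Origin: centre of the board's underside, below the middle of the gate. +x points away from the driver (and robot, within 0.35 rad), +y to the driver's left, +z up.
- gate_middle (a point): Middle of the gate, on the plate's upper face, 98 mm above the bench. Three slots along the shifter's x, 19 mm apart (left: 1 far end, 2 near end; middle: 3 and 4; right: 5 and 6), are joined halfway by the neutral channel along y. Slots and channel are 13.5 mm wide and 44 mm and 52 mm long; the bars between the slots have rounded ends; the lever's shaft is 10 mm thick.
- pivot (a point): Point about which the lever swings both ways, inside the housing: 30 mm above the bench, 66 mm below the middle of the gate plate, 172 mm from the knob's centre.
- knob (a point): Centre of the black ball knob, 48 mm in diameter, on top of the lever: 202 mm above the bench with the lever upright, about 190 mm in fifth. The point leans with the lever. Below the ball a collar 24 mm wide reaches down to 29 mm below its centre, then a sleeve 17 mm wide to 40 mm, then the bare shaft. Nothing else stands within 90 mm of the knob at its height.
- shift_throw (a joint): Lean of the lever along the slots, rad: positive away from the driver (+x of the shifter), 0 in neutral, about +0.26 fully in 1, 3, 5 and -0.26 fully in 2, 4, 6 (knob 43 mm either way); starts at 0.19 to 0.25. Sideways movement is free within about 0.03 of 0. It stays where it is left: friction of about 2 N at the knob, no spring, no detent.
- shift_cross (a joint): Lean of the lever across the slots, rad: positive to the driver's left (+y of the shifter); left column +0.28, middle 0, right -0.28 (knob 48 mm either way). It enters the middle slots when within about 0.03 of 0 (a little more rides in on the rounded ends). It too stays where it is left: about 2 N at the knob, no spring.
- board_holder: Circuit-board holder with the shifter's control board clamped in it, 150 x 200 mm, 72 mm high, fixed to the bench in the other half. Origin: centre of its underside. Nothing to be done with it.
- spare_knob: Bystander: spare black pear-shaped knob, 45 mm wide, 49 mm high, standing on the plywood board at its far left corner. Origin: centre of its underside.
- hex_key: Bystander: L-shaped hex key, 90 x 35 x 6 mm, lying on the plywood board in front of the housing (robot's side). Origin: under the middle of its long leg.
- screwdriver: Bystander: screwdriver with a black handle, 190 mm long, lying on the bench near the robot, right.
- marker: Bystander: black marker pen, 133 mm long, 15 mm thick, lying on the bench near the robot, left.
- solder_reel: Bystander: metal reel, 60 mm wide, 40 mm high, with a 16 mm bore, standing beyond the board holder or the shifter, left.
- parts_box: Bystander: clear plastic box with three compartments, 85 x 125 x 38 mm, open, far middle right.
- side_cutters: Bystander: side cutters with red handles, 135 mm long, 11 mm thick, lying far, left of the middle.
- wood_block: Bystander: dark wooden block, 70 x 110 x 35 mm, far right.

How it is judged:
On the way, in this order (a step that is already met when the one before it is completed fails the run):
1. lever out of fifth and in neutral (value of joint shift_throw between -0.1 and 0.07 rad and value of joint shift_cross below -0.1 rad), for 0.02 s.
2. lever in fourth (value of joint shift_throw below -0.2 rad and value of joint shift_cross between -0.07 and 0.07 rad), for 0.2 s.
At the end, for the whole second after the job is handed in: The lever stands in the near end of the middle slot (fourth): throw below -0.2 rad (full is -0.26), cross within 0.07 rad of 0, at rest, and every loose thing is within 30 mm of where it was (all of step 2 and velocity of joint shift_throw between -0.05 and 0.05 rad/s and velocity of joint shift_cross between -0.05 and 0.05 rad/s and not (distance of any of spare_knob, hex_key, screwdriver, marker, solder_reel, parts_box, side_cutters, wood_block from where it was at the start of the episode above 0.03 m)); the robot touches nothing.
It fails at once if lever run into third or first (value of joint shift_throw above 0.15 rad and value of joint shift_cross above -0.14 rad).
It fails at once if lever run into sixth or second (value of joint shift_throw below -0.15 rad and (value of joint shift_cross below -0.14 rad or value of joint shift_cross above 0.14 rad)).
It fails at once if knob or shaft gripped from two opposite sides ((contact force between the fingers and shift_throw_c0 above 1 N and contact force between the fingers and shift_throw_c1 above 1 N) or (contact force between the fingers and shift_throw_c2 above 1 N and contact force between the fingers and shift_throw_c3 above 1 N) or (contact force between the fingers and shift_throw_c6 above 1 N and contact force between the fingers and shift_throw_c7 above 1 N) or (contact force between the fingers and shift_throw_c8 above 1 N and contact force between the fingers and shift_throw_c9 above 1 N)).
It fails at once if lever pushed with the arm or the gripper's body (contact force between the arm and shift_throw_c0 above 1 N or contact force between the arm and shift_throw_c1 above 1 N or contact force between the arm and shift_throw_c2 above 1 N or contact force between the arm and shift_throw_c3 above 1 N or contact force between the arm and shift_throw_c4 above 1 N or contact force between the arm and shift_throw_c5 above 1 N or contact force between the arm and shift_throw_c6 above 1 N or contact force between the arm and shift_throw_c7 above 1 N or contact force between the arm and shift_throw_c8 above 1 N or contact force between the arm and shift_throw_c9 above 1 N).
It fails at once if a loose thing picked up, knocked over or shifted by more than 30 mm (distance of any of spare_knob, hex_key, screwdriver, marker, solder_reel, parts_box, side_cutters, wood_block from where it was at the start of the episode above 0.03 m).
It also fails if it takes over 45 s, if anything falls off the work surface, if the arm or the gripper's body presses on something with over 40 N, if the wrist force passes 120 N, or if a joint passes its speed limit or range.

## Working session

There is one attempt and no reset: what is moved stays moved. The work goes in short steps, Python scripts to look and compute and a tool call to move; the robot and the scene stay as the last step left them, time stands still between calls to the robot, and variables do not carry over. Pictures are saved under pics/ and viewed, at most 10 in all, crops included, and the job is handed in when it is done.

Besides the shell and the picture viewer there is one more tool, called after "Request:" as name(argument=value, ...), one argument or row to a line, values as JSON. arm_command: Moves the arm, as the interface text tells. Its arguments: {"type":"object","properties":{"plan":{"type":"array"},"squeeze":{"type":"number"}},"required":["plan"]}

```bash
mkdir -p pics; cat > h.py <<'E'
import numpy as np, cv2
from station import ctrl, cams
def shot(n):
    i=cams.camera_info(n); p,d=cams.camera(n); return p,d,i
def cloud(d,i):
    v,u=np.mgrid[:d.shape[0],:d.shape[1]]
    P=np.stack([(u-i['cx'])/i['fx']*d,(v-i['cy'])/i['fy']*d,d,np.ones_like(d)],-1)
    W=P@np.linalg.inv(i['world_to_cam']).T
    W=W[...,:3]; W[d<=0]=np.nan; return W
E
python3 - <<'E'
from h import *
o=ctrl.get_obs(); print(o['time_s'],o['ee_pos'],o['eef_rot'],o['force'])
for n in('top','side'):
    p,d,i=shot(n); cv2.imwrite(f'pics/{n}0.png',p); np.savez(f'{n}0.npz',p=p,d=d,W=cloud(d,i))
    print(n,np.linalg.inv(i['world_to_cam'])[:3].round(2).tolist(), i['fx'])
E
```

```text
0.0 [ 0.19869592 -0.51257148  0.20488765] [-3.14044207e+00 -6.84721574e-05  3.69761583e-01] [-0.29878221 -0.10603645 -0.08878395]
top [[-0.0, -0.99, 0.15, 0.43], [-1.0, 0.0, 0.02, -0.02], [-0.02, -0.15, -0.99, 1.08]] 418.8279573930015
side [[-0.79, -0.37, 0.49, 0.05], [-0.61, 0.51, -0.61, 0.6], [-0.02, -0.78, -0.63, 0.76]] 436.6169159026414
```

View pics/top0.png

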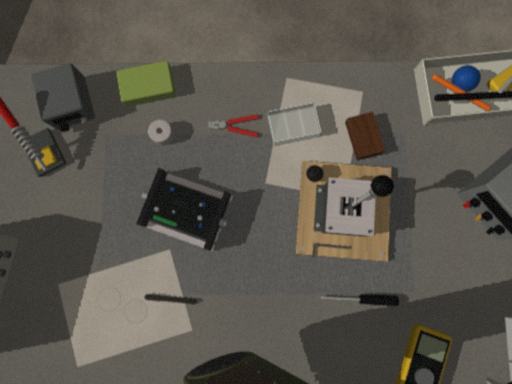

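View pics/side0.png

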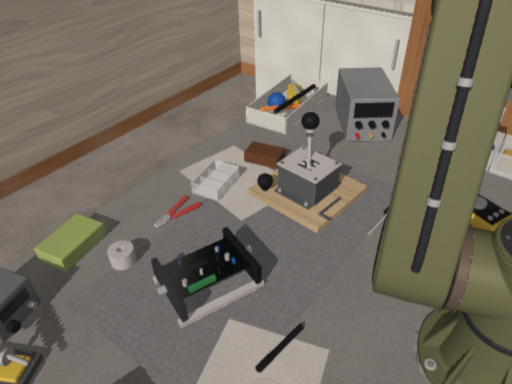

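The top view shows the shifter at about (345,210), the knob at (381,186) leaning far right (fifth), and the spare knob at (315,173). Next I'll measure the plate and board rectangles and fit a sphere to the knob.

```bash
python3 - <<'E'
from h import *
from scipy.optimize import least_squares
T=np.load('top0.npz');W=T['W'];p=T['p']
S=np.load('side0.npz');V=S['W']
z=W[...,2]; win=np.zeros(z.shape,bool); win[150:270,285:405]=1
m=win&(abs(z-.098)<.006); r=cv2.minAreaRect(W[m][:,:2].astype(np.float32)); print('plate',m.sum(),r,np.median(z[m]))
hsv=cv2.cvtColor(p,cv2.COLOR_BGR2HSV)
m=win&(abs(z-.018)<.006); r2=cv2.minAreaRect(W[m][:,:2].astype(np.float32)); print('board',m.sum(),r2,np.median(z[m]))
def fit(P):
    f=lambda c:np.linalg.norm(P-c,axis=1)-.024
    s=least_squares(f,P.mean(0)-[0,0,.01],loss='soft_l1',f_scale=.002); return s.x,np.sqrt(np.mean(s.fun**2)),len(P)
g=win&(z>.165); k1=fit(W[g]); print(k1)
u=np.zeros(z.shape,bool);u[105:135,295:328]=1
g=u&(abs(V[...,2]-.19)<.03)&(np.linalg.norm(V[...,:2]-k1[0][:2],axis=-1)<.04); 
print(fit(V[g]))
g=(abs(V[...,2]-.098)<.006); g[:140]=0;g[205:]=0;g[:,:270]=0;g[:,345:]=0
r3=cv2.minAreaRect(V[g][:,:2].astype(np.float32)); print('plate side',r3)
for n,mm in(('top',(abs(W[...,2]-.098)<.006)),):pass
# slots seen in top picture, crop
cv2.imwrite('pics/crop.png',cv2.resize(p[150:270,285:405],(600,600),interpolation=cv2.INTER_CUBIC))
E
```

```text
plate 2174 ((0.5413147807121277, -0.22769108414649963), (0.1128503829240799, 0.13064341247081757), 85.30479431152344) 0.09835758932907906
board 5059 ((0.5577983856201172, -0.2293512523174286), (0.23067769408226013, 0.2839355170726776), 84.97408294677734) 0.018482301665988077
(array([ 0.57468885, -0.27630582,  0.19174252]), np.float64(0.0012878026584226703), 415)
(array([ 0.57447658, -0.27632066,  0.188783  ]), np.float64(0.0023242245049990224), 303)
plate side ((0.5417112708091736, -0.2288503646850586), (0.11706125736236572, 0.13340406119823456), 84.66366577148438)
```

View pics/crop.png

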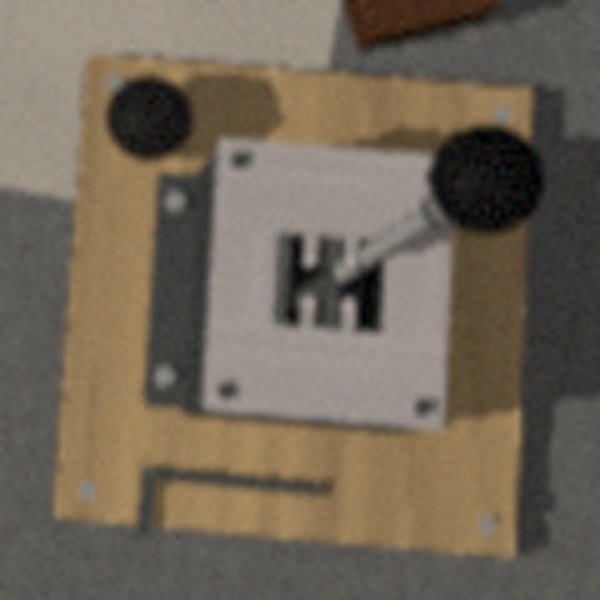

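Plate centre is C≈(0.5415,-0.228), with yaw ≈-0.083. The knob in the shifter frame is ≈(37,-46) mm, z 190, which matches fifth. I'll use the closed fingers as a peg.

```bash
cat >> h.py <<'E'
from scipy.spatial.transform import Rotation as Ro
C=np.array([.5415,-.228,0]); YAW=-.083; RS=Ro.from_euler('z',YAW)
def to(x,y,z):  # shifter-frame target in mm -> tool shift/turn
    o=ctrl.get_obs(); R=Ro.from_euler('xyz',o['eef_rot'])
    t=C+RS.apply(np.array([x,y,z])/1e3)
    G=Ro.from_euler('xyz',[np.pi,0,YAW])
    return (R.inv().apply(t-o['ee_pos'])*1e3).round(1),(R.inv()*G).as_rotvec().round(3)
def tcp(): o=ctrl.get_obs(); return (RS.inv().apply(o['ee_pos']-C)*1e3).round(1),o['force'].round(1),o['time_s']
def knob(name='top'):
    p,d,i=shot(name); W=cloud(d,i)
    L=RS.inv().apply(W.reshape(-1,3)-C)*1e3
    hsv=cv2.cvtColor(p,cv2.COLOR_BGR2HSV)[...,2].ravel()
    g=(abs(L[:,0])<85)&(abs(L[:,1])<85)&(L[:,2]>170)&(L[:,2]<232)&(hsv<60)
    P=L[g]
    def f(c): return np.linalg.norm(P-c,axis=1)-24
    s=least_squares(f,np.median(P,0)-[0,0,10],loss='soft_l1',f_scale=1.5); c=s.x
    return p,c.round(1),len(P),np.round([np.arctan2(c[0],c[2]-30),np.arcsin(c[1]/172)],3),np.median(abs(s.fun)).round(2)
from scipy.optimize import least_squares
E
python3 - <<'E'
from h import *
print(tcp(),to(97,-47,280),to(97,-47,172)); print(knob()[1:]); print(knob('side')[1:])
E
```

```text
(array([-318., -312.,  205.]), array([-0.2, -0.2,  0.2]), 0.1) (array([489.2, -56.9, -75. ]), array([-0.001,  0.   ,  0.453])) (array([489.2, -56.7,  33. ]), array([-0.001,  0.   ,  0.453]))
(array([ 37.2, -45.5, 191.8]), 381, array([ 0.226, -0.268]), np.float64(0.72))
(array([ 37.3, -45.9, 189.8]), 238, array([ 0.229, -0.27 ]), np.float64(1.0))
```

Units first: shifts go in shares of 0.6 m and turns go in shares of 45 degrees. So 465 mm / 600 = 0.775, 420 mm / 600 = 0.7, 0.453 rad / 0.7854 = 0.5768.

Request:
arm_command(
  plan=[
    [[0,0,-0.0667,0,0,0.0637,1],[0.0167,0,-0.125,0,0,0.1273,1],[0.1,-0.0117,-0.125,0,0,0.191,1],[0.175,-0.02,-0.125,0,0,0.2546,1],[0.25,-0.0283,-0.125,0,0,0.3183,1],[0.325,-0.0383,-0.125,0,0,0.382,1],[0.4,-0.0467,-0.125,0,0,0.4456,1],[0.475,-0.055,-0.125,0,0,0.5093,1],[0.55,-0.0633,-0.125,0,0,0.5768,1],[0.625,-0.0733,-0.125,0,0,0.5768,1],[0.7,-0.0817,-0.125,0,0,0.5768,1],[0.775,-0.09,-0.125,0,0,0.5768,1]],
  ],
  squeeze=10,
)

```text
time_s: 1.4
ee_pos: [0.6143, -0.2932, 0.2803]
eef_rot: [-3.142, 0.0, -0.083]
force: [-0.1, -0.8, 0.3]
grip_width: 0.0019
grip_force: 0.0
```

```bash
python3 -c "
from h import *
print(tcp(),to(97,-47,280),ctrl.get_obs()['grip_width'])"
```

```text
(array([ 77.9, -58.9, 280.3]), array([-0.1, -0.8,  0.3]), 1.4) (array([ 19.1, -11.9,   0.3]), array([-0.,  0., -0.])) 0.0018790451367789274
```

Converted, 108 mm / 600 = 0.18, 80 mm / 600 = 0.1333.

Request:
arm_command(
  plan=[
    [[0.0333,-0.0217,0,0,0,0,1],[0.0333,-0.0217,0,0,0,0,1],[0.0333,-0.0217,0.0667,0,0,0,1],[0.0333,-0.0217,0.1333,0,0,0,1],[0.0333,-0.0217,0.18,0,0,0,1],[0.0333,-0.0217,0.18,0,0,0,1]],
  ],
)

```text
time_s: 2.0
ee_pos: [0.6318, -0.283, 0.1681]
eef_rot: [-3.139, 0.007, -0.084]
force: [-0.5, 0.5, -0.0]
grip_width: 0.0004
grip_force: 0.0
```

```bash
python3 -c "
from h import *
print(tcp(),to(97,-47,172)); p,d,i=shot('side'); cv2.imwrite('pics/s1.png',cv2.resize(p[60:240,230:420],None,fx=3,fy=3))
print(knob('side')[1:])"
```

```text
(array([ 94.5, -47.3, 168.1]), array([-0.5,  0.5, -0. ]), 2.0) (array([ 2.5, -0.3, -3.9]), array([-0.003,  0.007, -0.001]))
(array([ 37.8, -45.8, 189.9]), 235, array([ 0.232, -0.27 ]), np.float64(0.93))
```

View pics/s1.png

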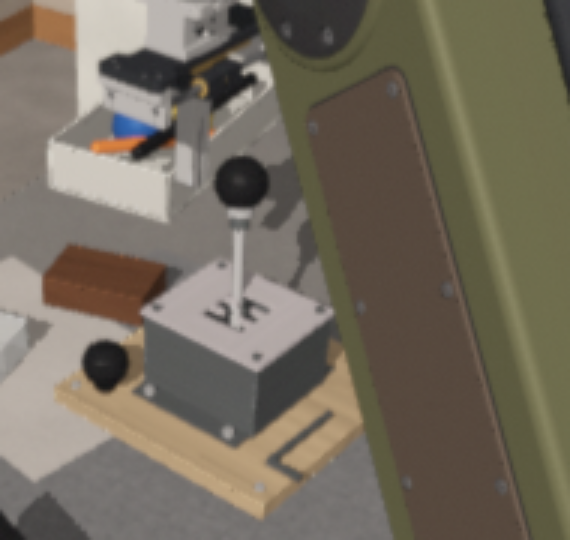

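The fingers (at about 190,130) stand behind the knob (240,182) with a clear gap. Now I'll pull gently towards neutral.

Converted, -55 mm / 600 = -0.0917, -51 mm / 600 = -0.085.

Request:
arm_command(
  plan=[
    [[-0.0167,0,-0.0067,0,0,0,1],[-0.03,0,-0.0067,0,0,0,1],[-0.0383,0,-0.0067,0,0,0,1],[-0.045,0,-0.0067,0,0,0,1],[-0.0517,0,-0.0067,0,0,0,1],[-0.0583,0,-0.0067,0,0,0,1],[-0.065,0,-0.0067,0,0,0,1],[-0.0717,0,-0.0067,0,0,0,1],[-0.0783,0,-0.0067,0,0,0,1],[-0.085,0,-0.0067,0,0,0,1],[-0.0917,0,-0.0067,0,0,0,1],[-0.0917,0,-0.0067,0,0,0,1]],
  ],
)

```text
time_s: 3.3
ee_pos: [0.5785, -0.2785, 0.1764]
eef_rot: [-3.141, 0.001, -0.083]
force: [0.2, 0.8, 0.6]
grip_width: 0.0004
grip_force: 0.4
```

```bash
python3 -c "
from h import *
print(tcp(),to(32,-47,172))
print(knob('side')[1:],knob()[1:])"
```

```text
(array([ 41. , -47.2, 176.4]), array([0.2, 0.8, 0.6]), 3.3) (array([-9. , -0.2,  4.4]), array([-0.   ,  0.001, -0.   ]))
  return _methods._mean(a, axis=axis, dtype=dtype,
  ret = um.true_divide(
Traceback (most recent call last):
  File "h.py", line 25, in knob
    s=least_squares(f,np.median(P,0)-[0,0,10],loss='soft_l1',f_scale=1.5); c=s.x
ValueError: Initial guess is outside of provided bounds
```

```bash
python3 -c "
from h import *
p,*r=knob('side');print(r)
cv2.imwrite('pics/s2.png',cv2.resize(p[60:240,230:420],None,fx=3,fy=3))"
```

```text
[array([  7.3, -46.9, 193.8]), 246, array([ 0.044, -0.276]), np.float64(1.05)]
```

View pics/s2.png

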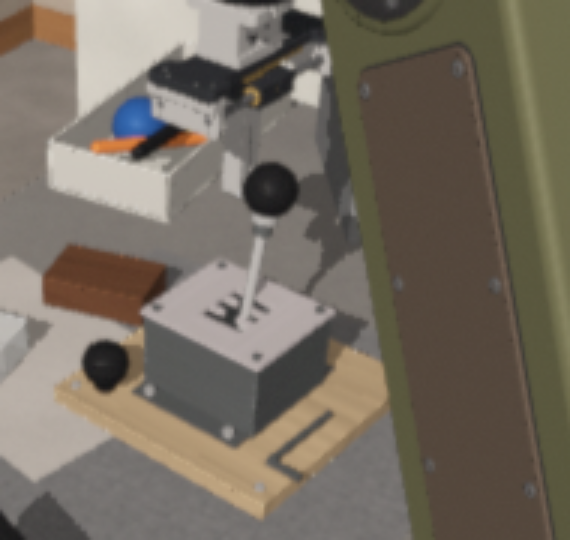

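The knob (270,190) now leans nearly upright in throw at +0.044 and is still in the right column. It needs 8 mm more, then the fingers back off to the far side.

Converted, -7.5 mm / 600 = -0.0125, -7 mm / 600 = -0.0117.

Request:
arm_command(
  plan=[
    [[-0.0067,0,-0.0033,0,0,0,1],[-0.0117,0,-0.0067,0,0,0,1],[-0.0125,0,-0.0067,0,0,0,1],[-0.0125,0,-0.0067,0,0,0,1],[-0.0125,0,-0.0067,0,0,0,1]],
  ],
)

```text
time_s: 3.95
ee_pos: [0.5716, -0.2779, 0.1806]
eef_rot: [3.141, -0.0, -0.083]
force: [-0.0, -0.4, 0.1]
grip_width: 0.0006
grip_force: 0.4
```

```bash
python3 -c "
from h import *
print(tcp());p,*r=knob('side');print(r)"
```

```text
(array([ 34.1, -47.3, 180.6]), array([-0. , -0.4,  0.1]), 3.95)
[array([  0.2, -46.9, 193.5]), 246, array([ 0.002, -0.276]), np.float64(0.87)]
```

Request:
arm_command(
  plan=[
    [[0.025,0,0,0,0,0,1],[0.0583,0,0,0,0,0,1],[0.0583,0.05,0,0,0,0,1],[0.0583,0.1083,0,0,0,0,1],[0.0583,0.1083,0,0,0,0,1],[0.0167,0.1083,0,0,0,0,1],[-0.0333,0.1083,0.0133,0,0,0,1],[-0.0567,0.1033,0.0133,0,0,0,1],[-0.0567,0.0917,0.0133,0,0,0,1],[-0.0567,0.0833,0.0133,0,0,0,1],[-0.0567,0.0833,0.0133,0,0,0,1]],
  ],
)

```text
time_s: 5.1
ee_pos: [0.5345, -0.324, 0.1726]
eef_rot: [3.142, -0.0, -0.082]
force: [-1.0, 0.2, -0.4]
grip_width: 0.0008
grip_force: 0.0
```

```bash
python3 -c "
from h import *
print(tcp());p,*r=knob('side');print(r)
cv2.imwrite('pics/s3.png',cv2.resize(p[60:240,230:420],None,fx=3,fy=3))"
```

```text
(array([  1. , -96.2, 172.6]), array([-1. ,  0.2, -0.4]), 5.1)
[array([  0.3, -46.8, 193.6]), 243, array([ 0.002, -0.275]), np.float64(0.96)]
```

View pics/s3.png

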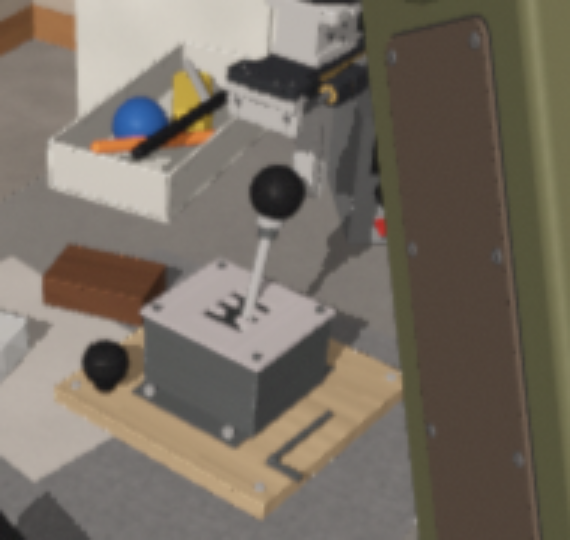

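The knob (276,192) is in neutral on the right, and the fingers (310,165) stand to its right. Pushing left now.

Converted, -48 mm / 600 = -0.08, -44 mm / 600 = -0.0733.

Request:
arm_command(
  plan=[
    [[0,-0.0133,0,0,0,0,1],[0,-0.02,0,0,0,0,1],[0,-0.0267,0,0,0,0,1],[0,-0.0333,0,0,0,0,1],[0,-0.04,0,0,0,0,1],[0,-0.0467,0,0,0,0,1],[0,-0.0533,0,0,0,0,1],[0,-0.06,0,0,0,0,1],[0,-0.0667,0,0,0,0,1],[0,-0.0733,0,0,0,0,1],[0,-0.08,0,0,0,0,1],[0,-0.08,0,0,0,0,1]],
  ],
)

```text
time_s: 6.35
ee_pos: [0.5375, -0.2763, 0.1723]
eef_rot: [-3.141, 0.0, -0.083]
force: [0.2, -0.0, 0.0]
grip_width: 0.0007
grip_force: 0.0
```

```bash
python3 -c "
from h import *
print(tcp());p,*r=knob('side');print(r)"
```

```text
(array([ 1.000e-01, -4.850e+01,  1.723e+02]), array([ 0.2, -0. ,  0. ]), 6.35)
[array([  0.8, -12.1, 199.9]), 256, array([ 0.005, -0.07 ]), np.float64(0.91)]
```

Request:
arm_command(
  plan=[
    [[0,-0.0067,0,0,0,0,1],[0,-0.0133,0,0,0,0,1],[0,-0.0183,0,0,0,0,1],[0,-0.0208,0,0,0,0,1],[0,-0.0208,0,0,0,0,1],[0,-0.0208,0,0,0,0,1]],
  ],
)

```text
time_s: 7.0
ee_pos: [0.5385, -0.2643, 0.1722]
eef_rot: [-3.141, 0.0, -0.083]
force: [0.4, -0.6, -0.8]
grip_width: 0.0001
grip_force: 0.0
```

```bash
python3 -c "
from h import *
print(tcp());p,*r=knob('side');print(r)"
```

```text
(array([  0. , -36.5, 172.2]), array([ 0.4, -0.6, -0.8]), 7.0)
[array([  0.4,   0.5, 200.3]), 261, array([0.003, 0.003]), np.float64(0.93)]
```

Converted, 65 mm / 600 = 0.1083, 50 mm / 600 = 0.0833.

Request:
arm_command(
  plan=[
    [[0,0.025,0,0,0,0,1],[0,0.0583,0,0,0,0,1],[0,0.0583,0,0,0,0,1],[0.0583,0.0583,0,0,0,0,1],[0.1083,0.0583,0,0,0,0,1],[0.1083,0.0583,0,0,0,0,1],[0.1083,0,0,0,0,0,1],[0.1083,-0.06,0,0,0,0,1],[0.1083,-0.06,0,0,0,0,1],[0.0833,-0.06,0,0,0,0,1],[0.07,-0.06,0,0,0,0,1],[0.07,-0.06,0,0,0,0,1]],
  ],
)

```text
time_s: 8.25
ee_pos: [0.5825, -0.2331, 0.1728]
eef_rot: [3.141, -0.0, -0.084]
force: [0.3, 0.2, 0.6]
grip_width: 0.0005
grip_force: 0.0
```

```bash
python3 -c "
from h import *
print(tcp());p,*r=knob('side');print(r)"
```

```text
(array([ 41.3,  -1.7, 172.8]), array([0.3, 0.2, 0.6]), 8.25)
[array([  0.5,   0.5, 200.3]), 266, array([0.003, 0.003]), np.float64(0.94)]
```

Converted, -46 mm / 600 = -0.0767, -43 mm / 600 = -0.0717.

Request:
arm_command(
  plan=[
    [[-0.01,0,0,0,0,0,1],[-0.0183,0,0,0,0,0,1],[-0.025,0,0,0,0,0,1],[-0.0317,0,0,0,0,0,1],[-0.0383,0,0,0,0,0,1],[-0.045,0,0,0,0,0,1],[-0.0517,0,0,0,0,0,1],[-0.0583,0,0,0,0,0,1],[-0.065,0,0,0,0,0,1],[-0.0717,0,0,0,0,0,1],[-0.0767,0,0,0,0,0,1],[-0.0767,0,0,0,0,0,1]],
  ],
)

```text
time_s: 9.5
ee_pos: [0.5371, -0.2284, 0.1723]
eef_rot: [-3.141, 0.001, -0.083]
force: [1.0, -0.1, -0.3]
grip_width: 0.0004
grip_force: 0.1
```

```bash
python3 -c "
from h import *
print(tcp());p,*r=knob('side');print(r)"
```

```text
(array([ -4.4,  -0.7, 172.3]), array([ 1. , -0.1, -0.3]), 9.5)
[array([-37.9,   0.4, 196.2]), 274, array([-0.224,  0.002]), np.float64(0.87)]
```

It's in fourth at -0.224. I'll push 6 mm more to bring it home, then back off.

Converted, -6 mm / 600 = -0.01, -5 mm / 600 = -0.0083.

Request:
arm_command(
  plan=[
    [[-0.005,0,0,0,0,0,1],[-0.0083,0,0,0,0,0,1],[-0.01,0,0,0,0,0,1],[-0.01,0,0,0,0,0,1],[-0.01,0,0,0,0,0,1]],
  ],
)

```text
time_s: 10.05
ee_pos: [0.5316, -0.2279, 0.1724]
eef_rot: [-3.142, -0.0, -0.083]
force: [3.2, -0.7, -3.1]
grip_width: 0.0004
grip_force: 1.5
```

Converted, -80 mm / 600 = -0.1333, 60 mm / 600 = 0.1.

Request:
arm_command(
  plan=[
    [[0.025,0,0,0,0,0,1],[0.075,0,0,0,0,0,1],[0.1,0,0,0,0,0,1],[0.1,0,-0.0667,0,0,0,1],[0.1,0,-0.1333,0,0,0,1],[0.1,0,-0.1333,0,0,0,1],[0.1,0,-0.1333,0,0,0,1],[0.1,0,-0.1333,0,0,0,1]],
  ],
)

```text
time_s: 10.85
ee_pos: [0.5909, -0.2328, 0.2511]
eef_rot: [-3.141, 0.002, -0.083]
force: [-0.5, -0.3, 0.0]
grip_width: 0.0005
grip_force: 0.0
```

```bash
python3 -c "
from h import *
print(tcp());p,*r=knob('side');print(r)
cv2.imwrite('pics/s4.png',p)"
```

```text
(array([ 49.6,  -0.7, 251.1]), array([-0.5, -0.3,  0. ]), 10.85)
[array([-4.340e+01,  1.000e-01,  1.946e+02]), 272, array([-0.258,  0.001]), np.float64(0.86)]
```

View pics/s4.png

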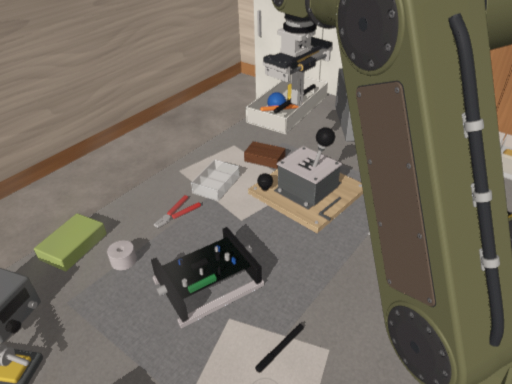

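The knob (325,137) leans towards the robot, fully in fourth (throw -0.258, cross 0.00). The fingers are clear and the bystanders in view haven't moved.

```bash
python3 -c "
from h import *
print(ctrl.hand_in())"
```

```text
the job is handed in; nothing more can be done
None
```

The lever went from fifth through neutral and fully home into fourth (throw about -0.26 rad, cross about 0), pushed with closed fingers only; the job is handed in at about 11 s, verdict not shown.

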